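# Put the washed lab tiles and the slide carrier to drain

## Robot

A 7-joint arm with a two-finger parallel gripper is mounted at the origin on the work surface. World frame = base frame: x ahead of the robot, y to its left, z up, the work surface at z = 0. Lengths are in m, angles in rad, forces in N, time in s.
With the tool pointing down it reaches from about 0.425 to 0.95 m from the base axis. Payload 4.7 kg.
Tool frame: the origin (TCP) lies at the very end of the fingers, on their centre line; the grasp point (between the pads) lies 19 mm behind it (robot.grasp_offset is the distance from the TCP to the grasp point, in m); x points along the fingers, y is the direction in which the jaws open and shut, and the axes are right-handed (so a half turn about x gives the same grasp; the last joint's range is limited). The gripper opens to 85 mm and grips with 20 to 120 N. Pads are 22 mm wide; open, the fingers measure 114 mm over their backs; the gripper's body (76 mm by 85 mm) begins 54 mm behind the grasp point. The pads swing forward as they close: fully open they stand 13 mm farther back than shut.
Start: joints at [-1.153, 0.469, -0.049, 1.532, 0.024, 1.141, -0.082], TCP at [0.292, 0.609, 0.231] pointing down, gripper open.
Joint ranges: [-2.59, 2.59], [-0.33, 1.99], [-1.39, 1.29], [0.1, 2.45], [-1.04, 4.18], [0.21, 1.99], [-2.66, 2.66]. Speed limits (rad/s): [2.57, 2.57, 3.14, 3.14, 3.14, 3.14, 3.14].

## Interface

Orientations are given as a rotation vector (axis times angle).
In Python, from rig import robot gives the robot as it stands.
- The arm moves only by the tool jog_arm, never from a script. Its argument "series" is one flat list of numbers, 7 for each row, row after row: the closure, from -1 (fully open) to 1 (shut), so that 0 is half open, then the shift along the world's x, y, z in cm, then the turn, a rotation vector about the world's x, y, z in degrees. A call has 1 to 5 rows; each row is the pose to reach, as a shift and turn from the pose commanded when the call began; what a row does not reach only later rows make up. A row lasts 1/8 s, in which the tool goes at most 62.5 mm and 10.7 degrees, less where a joint would pass 70% of its speed; a pose out of reach is approached as far as the arm can. A call with a gripper value outside its range is refused whole. The fingers move at their own pace and stop on an object; "force" is the grip in N (left out, the last holds). Time passes only in rows, so rows that repeat a pose let the fingers close. It gives the time, the measured TCP pose, the force and the opening at its end, in the units of the state.
- robot.sense(): the state, without advancing time (a new reading comes with each control period).
- robot.grab_frame(name): name is "side" or "top"; returns a dict with "image" (384x512x3 uint8, blue, green, red), "mtx" (3x3 intrinsics, pixels), "T" (4x4, takes a point from camera to world coordinates). Camera axes: x right, y down, z forward; pixel columns grow to the right and rows downward; lengths in m; the calibration is good to about 2 mm. A picture is of the moment at which its call begins. There is no depth.
- robot.close_job(): hands the job in, once; it reports no verdict.
The state is a dict: "clock": time; "joints": joint angles; "joint_velocities": joint speeds; "joint_efforts": joint torques, N m; "tool_pos": TCP position; "tcp_rot": TCP orientation; "wrist_force": force on the tool from outside, world axes, zero at the start; "moment": the same for the moment, N m; "finger_gap": finger opening in m.
Only numpy, scipy, OpenCV 4.12 (cv2) and the standard library are available. Lean on these libraries where they do the work, as an engineer would, in place of code of your own. Each camera call takes 0.05 s, during which the arm holds its last target. There are 200 camera calls.

## Task

Put the washed things to drain: first lift the thick tile off its sloping stand and stand it upright on edge in the empty slot of the rack with the wide slots, then stand the thin tile upright on its long edge in the empty slot of the rack with the narrow slots, each about centred along its slot, lowered in the grip right onto the slot's floor, not dropped, and only then let go. Last, hang the slide carrier by its bail on both prongs of the drip fork, so that it hangs still above the tray. Leave the tiles already in the racks and the other things on the bench where they are.

Things in the scene. Friction and masses are not known exactly. Their poses are not given: they have to be found in the camera images.
- thick_tile: thick white glazed tile with 3x3 large round wells, 16 mm thick, 110 mm wide, 110 mm high, about 420 g. Origin: centre of its lower edge face; z runs up the tile to the upper edge, y along its width, x through the thickness, out of the face with wells. At the start it leans on stand_a: z 35 deg from vertical, top towards the stand's -x (to the robot and its right), wells facing up
- thick_tile_centre (a point): centre of the thick tile, 55 mm up its z from the lower edge
- thin_tile: thin white tile with 6x4 small round wells, 8 mm thick, 140 mm wide, 110 mm high, about 150 g. Axes, origin and lean at the start as for the thick tile, on the other stand
- thin_tile_centre (a point): centre of the thin tile, 55 mm up its z from the lower edge
- stand_a: fixed sloping stand holding the thick tile, base 125 x 105 mm. A 100 mm wide ledge with a 6 mm lip carries the tile's lower edge, about 20 mm above the bench; two 10 mm ribs, 42 mm either side of the middle, support its back up to 78 mm from the ledge. Between and above the ribs the tile's back is free for a finger. The tile comes off along its own z
- stand_b: same stand, holding the thin tile; the two stands swap places from run to run and stand turned 40 to 60 deg
- wide_rack: fixed draining rack, aluminium base 150 (x) x 104 (y) x 10 mm, two wide slots along its y at x = -33 and +33 mm, each 20.5 mm clear between hoops of 6 mm steel wire, 90 mm long, straight to 40 mm, then flared 5 mm outwards to their tops 57 mm above the bench. Slot floor: top of the base, 10 mm above the bench. Origin: middle of the underside
- wide_rack_free (a point): middle of the floor of the empty wide slot (rack x = -33 mm); axes as the rack. The tile's thickness goes along x, its width along y
- narrow_rack: the same rack with two narrow slots, 12.5 mm clear, at x = -33 and +33 mm. The two racks swap places from run to run
- narrow_rack_free (a point): middle of the floor of the empty narrow slot (rack x = +33 mm); axes as the rack
- old_thick: thick tile (as above) that already stands in the other wide slot, 66 mm from the middle of the empty one; its top 120 mm above the bench; leave it
- old_thin: thin tile that already stands in the other narrow slot, 66 mm from the middle of the empty one; its top 120 mm above the bench; leave it
- carrier: slide carrier, 220 g: open steel box 60 (x) x 96 (y) x 36 mm with glass slides and a rigid upright bail (6 mm wire) in its y-z plane: legs at y = +-44.5 mm and a level bar along y, 125 mm above the underside, with a black sleeve, 11 mm thick and 30 mm long, at its middle. Origin: middle of the underside
- carrier_bar (a point): middle of the bail's bar and of its sleeve, 125 mm above the carrier's underside
- fork: fixed drip fork, origin under its 16 mm column. Two parallel prongs, 8 mm thick, 54 mm apart (y = +-27 mm), point along its -x (towards the robot), slope slightly down to crooks 85 mm from the column, then turn up to tips at 105 mm, top 259 mm above the bench. A cross bar joins them at the column, top 250 mm above the bench. A low drip tray lies below
- fork_seat (a point): where the middle of the bail's bar lies when the carrier hangs: midway between the two crooks, 84 mm from the column, 239 mm above the bench; axes as the fork. The bar lies along y across both prongs, its sleeve between them; bring it over the tips along +x, then lower
- reagent: clear bottle with a red cap, 52 mm across, 130 mm high, fixed to the bench beyond the racks; an obstacle; origin under its middle
- jar: amber jar, 50 mm across, 75 mm high, loose bystander; origin under its middle
- strips: white can, 44 mm across, 95 mm high, loose bystander; origin under its middle
- beaker: glass beaker, 68 mm across, 85 mm high, loose bystander; origin under its middle
Mind the look-alikes: they are no part of the job. What is shaped like the thick_tile but yellow is not meant.

How it is judged:
On the way, in this order (a step that is already met when the one before it is completed fails the run):
1. the thick tile is lowered, still held, to the floor of the empty wide slot (within about 4 mm) (x of thick_tile_centre in the frame of wide_rack_free between -0.01 and 0.01 m and y of thick_tile_centre in the frame of wide_rack_free between -0.025 and 0.025 m and z of thick_tile_centre in the frame of wide_rack_free below 0.0595 m and contact force between thick_tile and the fingers above 1 N), for 0.1 s.
2. the thick tile stands in the empty wide slot, let go (x of thick_tile_centre in the frame of wide_rack_free between -0.01 and 0.01 m and y of thick_tile_centre in the frame of wide_rack_free between -0.025 and 0.025 m and z of thick_tile_centre in the frame of wide_rack_free between 0.048 and 0.061 m and angle between the x axis of thick_tile and the x axis of wide_rack, either way round below 0.2 rad and linear speed of thick_tile below 0.03 m/s and contact force between thick_tile and the fingers below 0.1 N), for 0.2 s.
3. the thin tile is lowered, still held, to the floor of the empty narrow slot (within about 4 mm) (x of thin_tile_centre in the frame of narrow_rack_free between -0.01 and 0.01 m and y of thin_tile_centre in the frame of narrow_rack_free between -0.025 and 0.025 m and z of thin_tile_centre in the frame of narrow_rack_free below 0.0595 m and contact force between thin_tile and the fingers above 1 N), for 0.1 s.
4. the thin tile stands in the empty narrow slot, let go (x of thin_tile_centre in the frame of narrow_rack_free between -0.01 and 0.01 m and y of thin_tile_centre in the frame of narrow_rack_free between -0.025 and 0.025 m and z of thin_tile_centre in the frame of narrow_rack_free between 0.048 and 0.061 m and angle between the x axis of thin_tile and the x axis of narrow_rack, either way round below 0.2 rad and linear speed of thin_tile below 0.03 m/s and contact force between thin_tile and the fingers below 0.1 N), for 0.2 s.
5. the carrier hangs by its bail in the crooks of both prongs, let go (x of carrier_bar in the frame of fork_seat between -0.014 and 0.014 m and y of carrier_bar in the frame of fork_seat between -0.015 and 0.015 m and z of carrier_bar in the frame of fork_seat between -0.01 and 0.01 m and angle between carrier's own z axis and vertical below 0.25 rad and linear speed of carrier below 0.05 m/s and contact force between carrier and the fingers below 0.1 N), for 0.2 s.
At the end, for the whole second after the job is handed in: Tiles in their empty slots, thin one on its long edge: centre within 10 mm across, 25 mm along, 48-61 mm above the slot floor, lean under 11 deg. Carrier bar in both crooks (within 14 mm across, 15 along, 10 in height), carrier within 14 deg of upright. All still and let go (all of step 2 and all of step 4 and all of step 5); the robot touches nothing.
It fails at once if a tile already in a rack is moved by more than 20 mm (distance of any of old_thick, old_thin from where it was at the start of the episode above 0.02 m).
It fails at once if the jar, the white can or the beaker is moved by more than 30 mm (distance of any of jar, strips, beaker from where it was at the start of the episode above 0.03 m).
It also fails if it takes over 72 s, if anything falls off the work surface, if the arm or the gripper's body presses on something with over 40 N, if the wrist force passes 120 N, or if a joint passes its speed limit or range.

## Working session

There is one attempt and no reset: what is moved stays moved. The work goes in short steps, Python scripts to look and compute and a tool call to move; the robot and the scene stay as the last step left them, time stands still between calls to the robot, and variables do not carry over. Pictures are saved under pics/ and viewed, about 8 in all and at most 12, crops included, and the job is handed in when it is done.

Besides the shell and the picture viewer there is one more tool, called after "Request:" in YAML: its name, and indented under it one key for each argument. jog_arm: Moves the arm, as the interface text tells. Its arguments: {"type":"object","properties":{"series":{"type":"array"},"force":{"type":"number"}},"required":["series"]}

```bash
ls; mkdir -p pics
python3 - <<'E'
from rig import robot
import cv2, numpy as np, pickle
d={}
for n in("side","top"):
    f=robot.grab_frame(n); d[n]=f; cv2.imwrite(f"pics/{n}0.png",f["image"]); print(n,f["mtx"].round(1).tolist(),f["T"].round(4).tolist())
pickle.dump(d,open("f0.pkl","wb"))
print(robot.sense())
E
```

```text
pics
side [[432.9, 0.0, 252.5], [0.0, 432.9, 187.8], [0.0, 0.0, 1.0]] [[0.9951, -0.0491, 0.0855, 0.3664], [-0.0974, -0.6265, 0.7733, -0.9457], [0.0156, -0.7778, -0.6283, 0.9114], [0.0, 0.0, 0.0, 1.0]]
top [[374.4, 0.0, 250.3], [0.0, 374.4, 188.0], [0.0, 0.0, 1.0]] [[0.0192, -0.9917, 0.1269, 0.3161], [-0.9997, -0.0208, -0.0109, -0.0025], [0.0135, -0.1267, -0.9919, 1.3547], [0.0, 0.0, 0.0, 1.0]]
{'clock': 0.1, 'joints': array([-1.15287203,  0.46934125, -0.04861452,  1.53358936,  0.02411544,
        1.1409918 , -0.08227066]), 'joint_velocities': array([-0.00039551, -0.00125782,  0.00071522, -0.00303588, -0.0010822 ,
       -0.0002703 , -0.00128565]), 'joint_efforts': array([ 1.23292633e-03, -5.11515999e+01, -4.68821288e-02, -2.38393289e+01,
        1.07656667e-02,  4.34236674e-03, -8.90373375e-07]), 'tool_pos': array([0.29142193, 0.60826219, 0.23037329]), 'tcp_rot': array([ 0.34900153,  1.54257814, -0.3517118 ]), 'wrist_force': array([-0.22151633,  0.19336677,  0.26191732]), 'moment': array([ 0.01547119, -0.01415872,  0.03974607]), 'finger_gap': 0.08570507030467894}
```

View pics/side0.png

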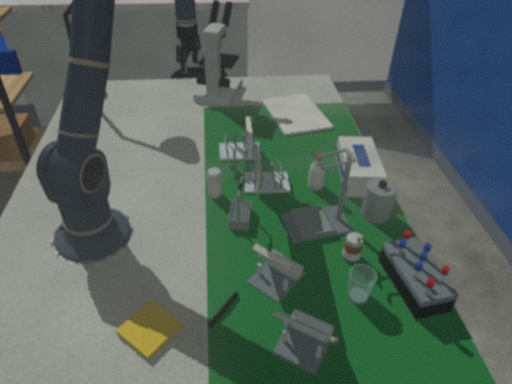

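View pics/top0.png

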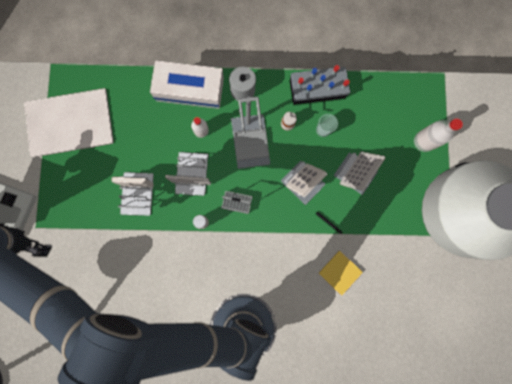

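Run:
```python
import cv2,pickle
d=pickle.load(open("f0.pkl","rb"))
a=d["top"]["image"]
def up(im,x0,x1,y0,y1,s): return cv2.resize(im[y0:y1,x0:x1],None,fx=s,fy=s,interpolation=cv2.INTER_CUBIC)
A=up(a,110,270,90,230,4); cv2.imwrite("pics/t1.png",A)
B=up(a,270,390,130,210,6); 
C=up(d["side"]["image"],205,375,115,240,4.5); cv2.imwrite("pics/s1.png",C)
D=up(d["side"]["image"],240,380,240,375,4); 
import numpy as np
D=cv2.resize(D,None,fx=1,fy=1); cv2.imwrite("pics/s2.png",D); cv2.imwrite("pics/t2.png",B)
```

```text
(no output)
```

View pics/t1.png

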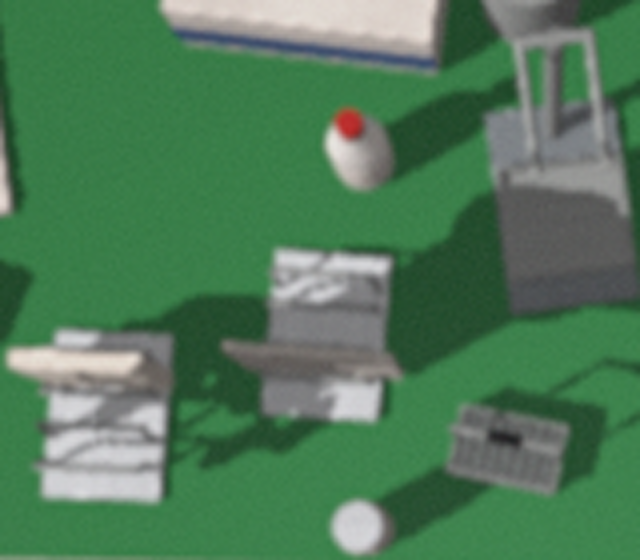

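View pics/s1.png

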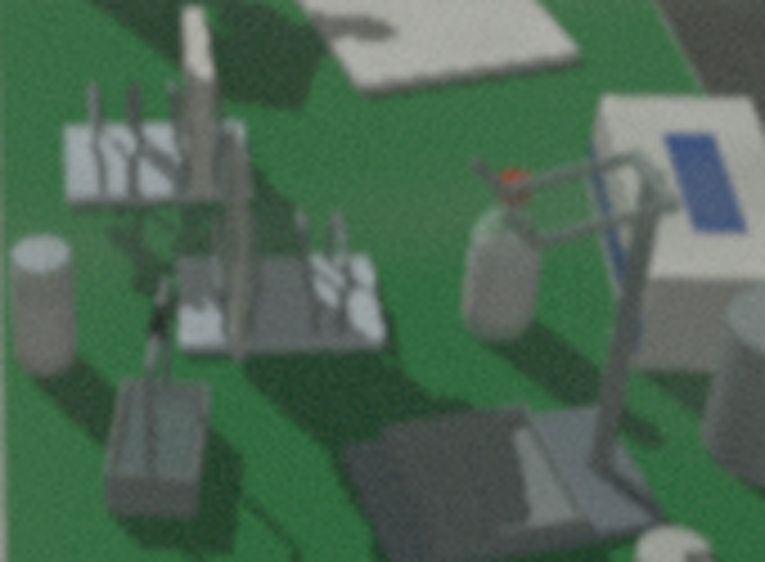

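View pics/t2.png

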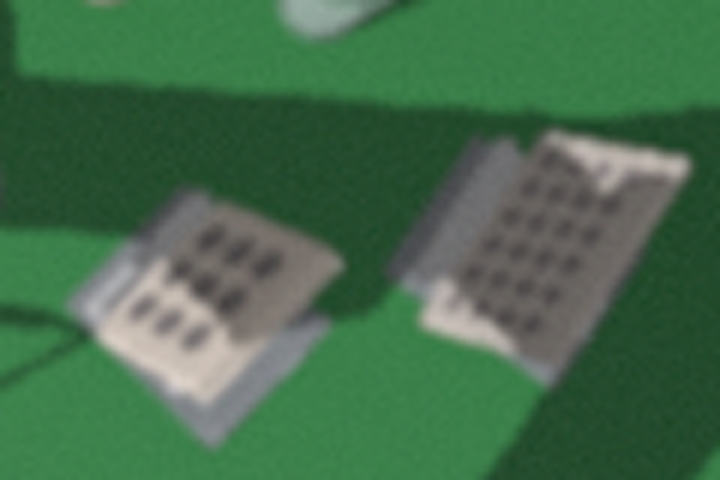

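View pics/s2.png

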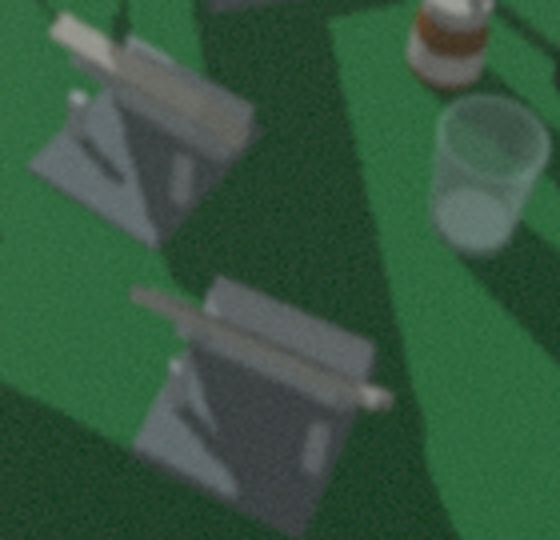

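The pictures show:
- **Racks:** the wide rack is far left, at top (138,195), with its free slot on the robot side. The narrow rack is at top (190,170), with its free slot on the +x side.
- **Tiles:** the thick tile is on the left stand, around top (307,178). The thin one is on the right stand, around (361,170).
- **Carrier and fork:** the carrier sleeve is at top (236,199). The fork is at top (248,110), with its tips pointing at the robot.

Next I turn these pixels into positions.

```bash
cat > h.py <<'E'
import cv2,pickle,numpy as np
from scipy.spatial.transform import Rotation as R
from rig import robot
CR=dict(t1=("top",110,90,4),t2=("top",270,130,6),s1=("side",205,115,4.5),s2=("side",240,240,4),top=("top",0,0,1),side=("side",0,0,1))
d=pickle.load(open("f0.pkl","rb"))
def ray(c,p):
    n,x,y,s=CR[c]; f=d[n]; o=0.5 if s>1 else 0
    px=np.array([x+(p[0]+.5)/s-.5,y+(p[1]+.5)/s-.5,1])
    v=f["T"][:3,:3]@np.linalg.solve(f["mtx"],px); return f["T"][:3,3],v/np.linalg.norm(v)
def pl(c,p,z):
    o,v=ray(c,p); return o+v*(z-o[2])/v[2]
def tri(c1,p1,c2,p2):
    o1,v1=ray(c1,p1); o2,v2=ray(c2,p2)
    s=np.linalg.lstsq(np.c_[v1,-v2],o2-o1,rcond=None)[0]
    a,b=o1+s[0]*v1,o2+s[1]*v2; return (a+b)/2,np.linalg.norm(a-b)
E
python3 - <<'E'
from h import *
np.set_printoptions(precision=4,suppress=True)
for nm,c,ps,z in [("wide base","t1",[(55,330),(173,335),(162,500),(42,497)],.01),("narrow base","t1",[(275,248),(392,257),(380,422),(260,415)],.01),
 ("wide base side","s1",[(65,125),(245,125),(68,200)],.01),("nar base side","s1",[(178,262),(372,255),(386,343),(180,347)],.01),
 ("tray","t1",[(485,115),(622,103),(637,298),(512,313)],.01),("tips","t1",[(533,165),(605,158)],.255),("xbar","t1",[(520,38),(590,33)],.246),("tips side","s1",[(478,163),(507,215)],.255),("xbar s","s1",[(638,155),(668,203)],.246),
 ("sleeve","t1",[(505,438)],.125),("sleeve s","s1",[(158,325)],.125),("bail ends","t1",[(452,430),(562,445)],.125),("carrier box top","t1",[(463,405),(570,425),(556,493),(448,472)],.036),
 ("thick wells","t2",[(213,238),(240,250),(268,263),(182,268),(233,300),(143,307),(170,321),(197,337)],.07),
 ("thin wells corners","t2",[(550,158),(612,202),(462,277),(526,325)],.07),
 ("oldthick top","t1",[(5,360),(145,362)],.12),("oldthin top","t1",[(222,343),(400,372)],.12),
 ("strips top","t1",[(358,525)],.095),("reagent cap","t1",[(348,123)],.13)]:
    print(nm,[pl(c,p,z)[:2].round(3).tolist() for p in ps])
for nm,p,q in [("thick L",(208,402),(60,20)),("thick R",(343,265),(250,110)),("thin L",(552,383),(135,290)),("thin R",(690,165),(390,392))]:
    print(nm,tri("t2",p,"s2",q))
print("sleeve",tri("t1",(505,438),"s1",(158,325)), "tip far",tri("t1",(533,165),"s1",(478,163)),"near",tri("t1",(605,158),"s1",(507,215)))
T=R.from_rotvec(robot.sense()["tcp_rot"]).as_matrix();print(T)
E
```

```text
wide base [[0.537, 0.444], [0.534, 0.337], [0.385, 0.339], [0.385, 0.446]]
narrow base [[0.617, 0.248], [0.611, 0.141], [0.459, 0.147], [0.463, 0.255]]
wide base side [[0.389, 0.447], [0.541, 0.436], [0.387, 0.337]]
nar base side [[0.468, 0.248], [0.619, 0.246], [0.612, 0.138], [0.461, 0.146]]
tray [[0.747, 0.06], [0.761, -0.067], [0.578, -0.084], [0.561, 0.03]]
tips [[0.63, 0.011], [0.637, -0.043]]
xbar [[0.733, 0.023], [0.738, -0.03]]
tips side [[0.629, 0.009], [0.635, -0.046]]
xbar s [[0.733, 0.023], [0.737, -0.029]]
sleeve [[0.436, 0.031]]
sleeve s [[0.437, 0.03]]
bail ends [[0.441, 0.075], [0.431, -0.016]]
carrier box top [[0.473, 0.071], [0.457, -0.024], [0.397, -0.013], [0.413, 0.083]]
thick wells [[0.551, -0.207], [0.544, -0.222], [0.537, -0.239], [0.533, -0.188], [0.514, -0.218], [0.509, -0.166], [0.501, -0.182], [0.492, -0.197]]
thin wells corners [[0.602, -0.404], [0.577, -0.44], [0.531, -0.351], [0.503, -0.388]]
oldthick top [[0.493, 0.447], [0.493, 0.331]]
oldthin top [[0.511, 0.268], [0.489, 0.119]]
strips top [[0.363, 0.153]]
reagent cap [[0.699, 0.169]]
thick L (array([ 0.4535, -0.1962,  0.1185]), np.float64(0.007992238614882057))
thick R (array([ 0.5465, -0.2748,  0.1127]), np.float64(0.03462807198056225))
thin L (array([ 0.472 , -0.391 ,  0.1091]), np.float64(0.013661422571166638))
thin R (array([ 0.5946, -0.4692,  0.1178]), np.float64(0.009965274659222652))
sleeve (array([0.4363, 0.0308, 0.124 ]), np.float64(0.001212185061464538)) tip far (array([0.6301, 0.0112, 0.2534]), np.float64(0.001304012785924878)) near (array([ 0.6365, -0.0431,  0.2533]), np.float64(0.001959365842611787))
[[-0.0007  0.432   0.9019]
 [-0.0016  0.9019 -0.432 ]
 [-1.     -0.0017  0.0001]]
```

```bash
cat >> h.py <<'E'
def frame(yaw,tilt=35):  # tile axes (deg) -> tool rotation: tool x=-tile z, tool y=+tile x
    y,t=np.radians([yaw,tilt]); h=np.array([np.cos(y),np.sin(y),0]); k=np.array([0,0,1.])
    X=np.cos(t)*h+np.sin(t)*k; Z=-np.sin(t)*h+np.cos(t)*k
    return np.c_[-Z,X,np.cross(-Z,X)],Z,X
def go(p,Rt,label=""):
    s=robot.sense(); Rc=R.from_rotvec(s["tcp_rot"])
    w=(R.from_matrix(Rt)*Rc.inv()).as_rotvec(degrees=True); sh=(np.array(p)-s["tool_pos"])*100
    print(label,"shift cm",sh.round(2),"|%.1f|"%np.linalg.norm(sh),"turn",w.round(1),"|%.1f|"%np.linalg.norm(w))
E
python3 - <<'E'
from h import *
Rt,Z,X=frame(46); c=np.array([.5185,-.2067,.0654])
g=c+.015*Z; print(g); go([.48,.15,.25],Rt,"via"); go(g+.12*Z,Rt,"pre")
E
```

```text
[ 0.5125234  -0.21288895  0.07768728]
via shift cm [ 18.86 -45.83   1.96] |49.6| turn [ 28.9 -20.1 -17.8] |39.5|
pre shift cm [ 17.33 -87.07  -5.44] |88.9| turn [ 28.9 -20.1 -17.8] |39.5|
```

Request:
jog_arm:
  series: [-0.2,2,-5,1,0,0,0,-0.2,5,-10.5,2,0,0,0,-0.2,8.5,-16,2,0,0,0,-0.2,12,-21.5,2,0,0,0,-0.2,15,-27,2,0,0,0]
  force: 40

```text
clock: 0.72
tool_pos: [0.4393, 0.3424, 0.2511]
tcp_rot: [0.35, 1.542, -0.35]
wrist_force: [1.1, 0.5, -0.1]
finger_gap: 0.0513
```

Request:
jog_arm:
  series: [-0.2,1.5,-6,0,5,-4,-3,-0.2,3,-12,0,10,-7,-6,-0.2,4,-18,0,15,-10.5,-9,-0.2,3.5,-24,0,20,-14,-12,-0.2,3,-30,0,24.5,-17,-15]

```text
clock: 1.35
tool_pos: [0.468, 0.0433, 0.2516]
tcp_rot: [0.906, 1.269, -0.157]
wrist_force: [0.9, 0.2, -0.8]
finger_gap: 0.0513
```

Run:
```python
from h import *
Rt,Z,X=frame(46); c=np.array([.5185,-.2067,.0654])
g=c+.015*Z; go(g+.12*Z,Rt,"pre");go(g,Rt,"grasp"); print(robot.sense()["joints"].round(2))
```

```text
pre shift cm [ -0.33 -30.57  -7.56] |31.5| turn [ 4.3 -2.9 -2.7] |5.9|
grasp shift cm [  4.45 -25.62 -17.39] |31.3| turn [ 4.3 -2.9 -2.7] |5.9|
[-0.27 -0.03  0.34  2.23 -0.63  0.7   1.36]
```

Request:
jog_arm:
  series: [-0.2,0,-6,0,2,-1.5,-1.3,-0.2,0,-12,-1,4.3,-2.9,-2.7,-0.2,0,-18,-2.5,4.3,-2.9,-2.7,-0.2,-0.2,-24,-5,4.3,-2.9,-2.7,-0.2,-0.3,-30,-7.5,4.3,-2.9,-2.7]

```text
clock: 1.98
tool_pos: [0.4656, -0.2512, 0.1775]
tcp_rot: [0.995, 1.217, -0.123]
wrist_force: [1.3, 0.7, 0.7]
finger_gap: 0.0514
```

Request:
jog_arm:
  series: [-0.2,0,-0.6,0,0,0,0,-0.2,0,-0.6,0,0,0,0]

```text
clock: 2.22
tool_pos: [0.4655, -0.2555, 0.1778]
tcp_rot: [0.996, 1.219, -0.124]
wrist_force: [0.1, -0.2, 1.4]
finger_gap: 0.0512
```

Run:
```python
from h import *
Rt,Z,X=frame(46); c=np.array([.5185,-.2067,.0654])
g=c+.015*Z; go(g+.12*Z,Rt,"pre");go(g,Rt,"grasp"); print(robot.sense()["joints"].round(2))
ims=[]
for n,x0,y0 in(("top",260,120),("side",220,220)):
    f=robot.grab_frame(n); ims.append(cv2.resize(f["image"][y0:y0+110,x0:x0+130],None,fx=3,fy=3,interpolation=cv2.INTER_CUBIC))
cv2.imwrite("pics/a.png",np.hstack(ims))
```

```text
pre shift cm [-0.08 -0.69 -0.18] |0.7| turn [ 0.1 -0.3 -0.2] |0.3|
grasp shift cm [  4.7    4.26 -10.01] |11.9| turn [ 0.1 -0.3 -0.2] |0.3|
[ 0.23  0.39  0.67  2.05 -0.98  1.12  2.28]
```

View pics/a.png

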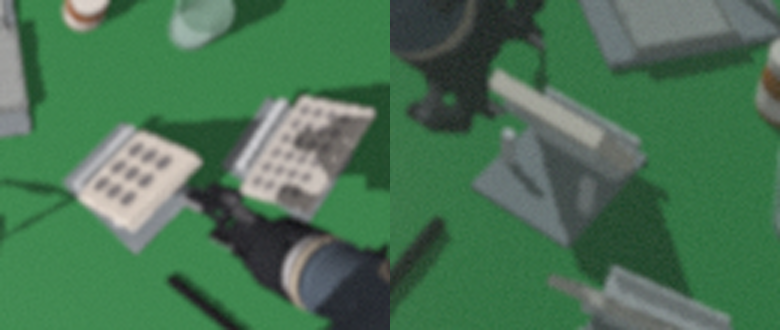

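Request:
jog_arm:
  series: [-0.2,0.5,0.3,-1.5,0,0,0,-0.2,1.5,1.0,-3.5,0,0,0,-0.2,2.3,1.8,-5.2,0,0,0]

```text
clock: 2.7
tool_pos: [0.4894, -0.2353, 0.1254]
tcp_rot: [0.994, 1.219, -0.122]
wrist_force: [0.1, 0.2, -1.1]
finger_gap: 0.0513
```

Run:
```python
from h import *
Rt,Z,X=frame(46); c=np.array([.5185,-.2067,.0654])
g=c+.015*Z; go(g,Rt,"grasp"); print(robot.sense()["joints"].round(3))
```

```text
grasp shift cm [ 2.31  2.24 -4.77] |5.8| turn [ 0.1 -0.2 -0.4] |0.4|
[ 0.346  0.449  0.441  2.073 -1.034  0.977  2.307]
```

Request:
jog_arm:
  series: [-0.2,0.8,0.8,-1.6,0,0,0,-0.2,1.6,1.6,-3.3,0,0,0,-0.2,2.3,2.2,-4.7,0,0,0,-0.2,2.3,2.2,-4.7,0,0,0]

```text
clock: 3.2
tool_pos: [0.5116, -0.2133, 0.0787]
tcp_rot: [0.996, 1.22, -0.121]
wrist_force: [-0.1, -0.5, -0.5]
finger_gap: 0.0508
```

Run:
```python
from h import *
Rt,Z,X=frame(46); c=np.array([.5185,-.2067,.0654])
g=c+.015*Z; go(g,Rt,"grasp"); s=robot.sense(); print(s["joints"].round(3),s["wrist_force"])
```

```text
grasp shift cm [ 0.09  0.04 -0.1 ] |0.1| turn [ 0.  -0.2 -0.4] |0.4|
[ 0.536  0.503  0.124  2.079 -1.035  0.798  2.29 ] [-0.09263755 -0.53925783 -0.48429092]
```

Close the fingers.

Request:
jog_arm:
  series: [0.3,0,0,0,0,0,0,0.6,0,0,0,0,0,0,1,0,0,0,0,0,0,1,0,0,0,0,0,0,1,0,0,0,0,0,0]
  force: 60

```text
clock: 3.82
tool_pos: [0.512, -0.2158, 0.0801]
tcp_rot: [0.995, 1.216, -0.123]
wrist_force: [-1.6, -1.1, 4.9]
finger_gap: 0.0151
```

Request:
jog_arm:
  series: [1,-0.4,-0.4,0.8,0,0,0,1,-1.2,-1.2,2.5,0,0,0,1,-2.2,-2.2,4.6,0,0,0,1,-3.4,-3.4,7,0,0,0]

```text
clock: 4.32
tool_pos: [0.4765, -0.2498, 0.1496]
tcp_rot: [0.995, 1.219, -0.125]
wrist_force: [0.9, 0.2, -5.2]
finger_gap: 0.0156
```

Run:
```python
from h import *
s=robot.sense(); print(s["joints"].round(3),s["finger_gap"],s["tool_pos"])
p=[.428,.392,.26]
for t in(-.5,): 
  go(p,frame(-1,0)[0],"rack")
  go(p,frame(179,0)[0],"rack flipped")
ims=[]
for n,x0,y0 in(("top",260,120),("side",220,180)):
    f=robot.grab_frame(n); ims.append(cv2.resize(f["image"][y0:y0+130,x0:x0+130],None,fx=3,fy=3,interpolation=cv2.INTER_CUBIC))
cv2.imwrite("pics/b.png",np.hstack(ims))
```

```text
[ 0.567  0.387  0.203  2.044 -0.891  0.943  2.189] 0.015603888579922556 [ 0.47646806 -0.24982206  0.14963742]
rack shift cm [-4.85 64.18 11.04] |65.3| turn [-13.8  32.9 -45.7] |58.0|
rack flipped shift cm [-4.85 64.18 11.04] |65.3| turn [-40.1 -16.9 127.9] |135.1|
```

View pics/b.png

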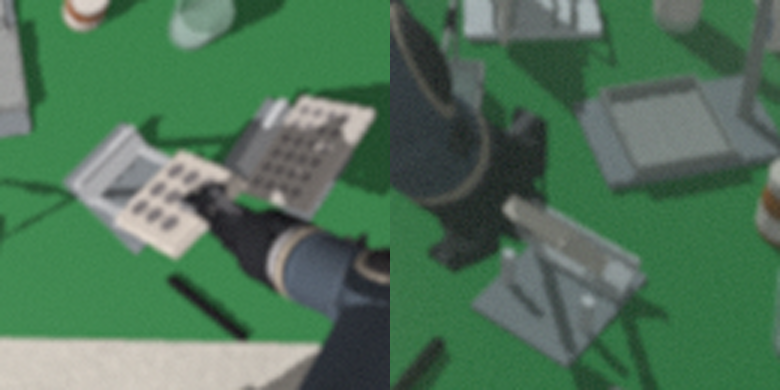

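Request:
jog_arm:
  series: [1,0,1,2,-1,2.5,-3.5,1,0,3,5,-2.1,5,-7,1,0,6,8,-3.2,7.7,-10.5,1,0,9,10.5,-4.4,10.5,-14.5,1,0,12,12,-5.5,13,-18]

```text
clock: 5.05
tool_pos: [0.4768, -0.1287, 0.2694]
tcp_rot: [1.104, 1.239, -0.553]
wrist_force: [-1.0, 0.4, -4.0]
finger_gap: 0.0156
```

Request:
jog_arm:
  series: [1,0,5,0,-1.4,3.3,-4.6,1,0,10,0,-2.8,6.6,-9.2,1,0,15.5,0,-4.2,9.9,-13.8,1,0,21,0,-5.6,13.2,-18.4,1,0,26,0,-6.9,16.5,-22.9]

```text
clock: 5.68
tool_pos: [0.4766, 0.1233, 0.2682]
tcp_rot: [1.206, 1.213, -1.112]
wrist_force: [1.2, -0.7, -4.7]
finger_gap: 0.0151
```

Request:
jog_arm:
  series: [1,-0.6,5,0,-0.3,0.7,-1,1,-1.5,10,0,-0.6,1.4,-2,1,-2.5,15,0,-1,2.4,-3.4,1,-3.4,19,0,-1.4,3.4,-4.8,1,-4,22,0,-1.4,3.4,-4.8]

```text
clock: 6.3
tool_pos: [0.4362, 0.3446, 0.2674]
tcp_rot: [1.218, 1.203, -1.223]
wrist_force: [-0.1, 0.0, -5.4]
finger_gap: 0.0153
```

Run:
```python
from h import *
s=robot.sense(); print(s["joints"].round(3),s["finger_gap"],s["tool_pos"])
go([.428,.391,.25],frame(-1,0)[0],"rack")
```

```text
[-0.557  0.257 -0.227  1.762  0.062  1.132 -0.819] 0.015278535167662068 [0.43623624 0.34458451 0.2674255 ]
rack shift cm [-0.82  4.64 -1.74] |5.0| turn [ 0.1 -0.2 -0.1] |0.2|
```

Request:
jog_arm:
  series: [1,-0.4,2.5,0,0,0,0,1,-0.8,4.6,-1.7,0,0,0,1,-0.8,4.6,-5,0,0,0,1,-0.8,4.6,-9,0,0,0,1,-0.8,4.6,-12,0,0,0]

```text
clock: 6.92
tool_pos: [0.4284, 0.3875, 0.1459]
tcp_rot: [1.218, 1.201, -1.226]
wrist_force: [-0.6, -0.5, -4.8]
finger_gap: 0.0153
```

Request:
jog_arm:
  series: [1,0,0,-0.5,0,0,0,1,0,0,-0.5,0,0,0]

```text
clock: 7.18
tool_pos: [0.4298, 0.3891, 0.1442]
tcp_rot: [1.222, 1.201, -1.222]
wrist_force: [-0.5, -0.2, -4.3]
finger_gap: 0.0152
```

Run:
```python
from h import *
s=robot.sense(); print(s["joints"].round(3),s["finger_gap"],s["tool_pos"],s["wrist_force"])
go([.428,.391,.08],frame(-1,0)[0],"rack")
ims=[]
for n,x0,y0 in(("top",95,140),("side",190,95)):
    f=robot.grab_frame(n); ims.append(cv2.resize(f["image"][y0:y0+90,x0:x0+90],None,fx=4.4,fy=4.4,interpolation=cv2.INTER_CUBIC))
cv2.imwrite("pics/c.png",np.hstack(ims))
```

```text
[-0.63   0.417 -0.232  1.845  0.12   0.893 -0.934] 0.015204599785010061 [0.42980529 0.38907292 0.14416939] [-0.54305603 -0.18130919 -4.343211  ]
rack shift cm [-0.18  0.19 -6.42] |6.4| turn [ 0. -0. -0.] |0.0|
```

View pics/c.png

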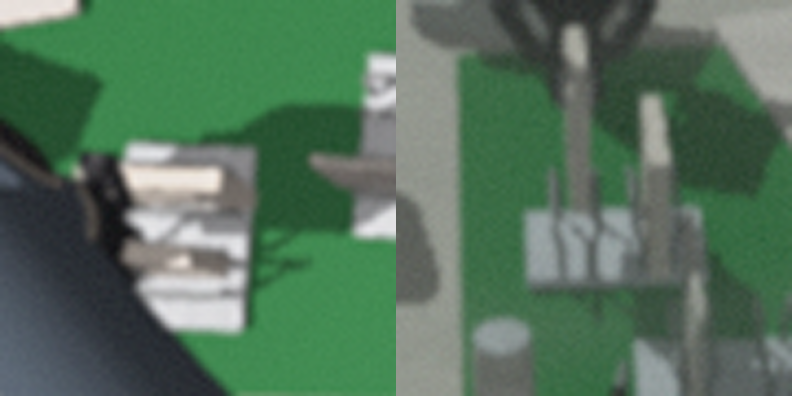

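Request:
jog_arm:
  series: [1,-0.2,0.2,-1,0,0,0,1,-0.2,0.2,-2.2,0,0,0,1,-0.2,0.2,-3.4,0,0,0,1,-0.2,0.2,-4.5,0,0,0,1,-0.2,0.2,-5.4,0,0,0]

```text
clock: 7.9
tool_pos: [0.4276, 0.3909, 0.0892]
tcp_rot: [1.221, 1.201, -1.222]
wrist_force: [-0.7, -0.1, -4.9]
finger_gap: 0.0157
```

Run:
```python
from h import *
print(pl("top",(95+228/4.4,140+262/4.4),.184))
s=robot.sense(); print(s["finger_gap"],s["tool_pos"],s["wrist_force"],s["moment"])
```

```text
[0.42285732 0.30756535 0.184     ]
0.015677218823085672 [0.42764066 0.39086558 0.08916095] [-0.73045763 -0.13958137 -4.88545627] [ 0.00352723 -0.02365051 -0.0533648 ]
```

Run:
```python
from h import *
for X in(185,195,205,228):print(X,pl("top",(95+X/4.4,140+260/4.4),.184),pl("top",(95+X/4.4,140+260/4.4),.074))
for n,x0,y0 in(("top",95,140),("side",190,95)):
    f=robot.grab_frame(n); cv2.imwrite(f"pics/d_{n}.png",cv2.resize(f["image"][y0:y0+90,x0:x0+90],None,fx=6.6,fy=6.6,interpolation=cv2.INTER_CUBIC))
```

```text
185 [0.42365809 0.3380918  0.184     ] [0.43376002 0.3700973  0.074     ]
195 [0.42380365 0.33101252 0.184     ] [0.43391926 0.36235282 0.074     ]
205 [0.42394924 0.32393207 0.184     ] [0.43407853 0.35460708 0.074     ]
228 [0.42428419 0.30764265 0.184     ] [0.43444494 0.33678704 0.074     ]
```

View pics/d_top.png

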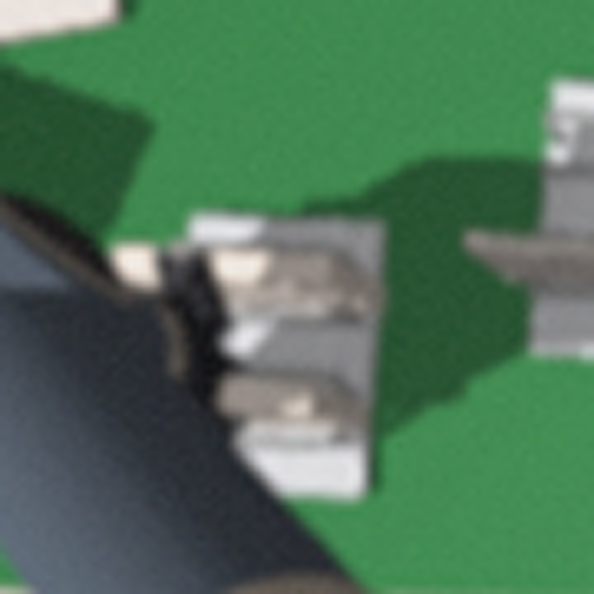

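Request:
jog_arm:
  series: [1,0,0,-0.3,0,0,0,1,0,0,-0.6,0,0,0,1,0,0,-0.8,0,0,0,1,0,0,-0.9,0,0,0,1,0,0,-0.9,0,0,0]

```text
clock: 8.62
tool_pos: [0.4278, 0.3911, 0.0812]
tcp_rot: [1.222, 1.201, -1.221]
wrist_force: [0.7, -0.5, -4.7]
finger_gap: 0.0154
```

Request:
jog_arm:
  series: [1,0,0,-0.15,0,0,0,1,0,0,-0.3,0,0,0,1,0,0,-0.3,0,0,0]

```text
clock: 9.0
tool_pos: [0.4281, 0.3914, 0.0803]
tcp_rot: [1.222, 1.2, -1.22]
wrist_force: [-2.2, -2.1, 8.9]
finger_gap: 0.0153
```

Request:
jog_arm:
  series: [1,0,0,-0.15,0,0,0,1,0,0,-0.3,0,0,0,1,0,0,-0.3,0,0,0]

```text
clock: 9.38
tool_pos: [0.4282, 0.3915, 0.0802]
tcp_rot: [1.223, 1.2, -1.22]
wrist_force: [-6.9, -8.9, 27.9]
finger_gap: 0.0157
```

Request:
jog_arm:
  series: [1,0,0,0.4,0,0,0,0.4,0,0,0.4,0,0,0,0,0,0,0.4,0,0,0,0,0,0,0.4,0,0,0,0,0,0,0.4,0,0,0]

```text
clock: 10.0
tool_pos: [0.4278, 0.3911, 0.079]
tcp_rot: [1.221, 1.201, -1.221]
wrist_force: [0.7, -0.5, -0.5]
finger_gap: 0.0429
```

Request:
jog_arm:
  series: [0,0,0,1,0,0,0,0,0,0,3,0,0,0,0,0,0,7,0,0,0,0,0,0,12,0,0,0,0,0,0,17,0,0,0]

```text
clock: 10.62
tool_pos: [0.4276, 0.391, 0.2515]
tcp_rot: [1.222, 1.201, -1.22]
wrist_force: [0.9, 1.0, -0.3]
finger_gap: 0.0426
```

Run:
```python
from h import *
s=robot.sense(); print(s["joints"].round(3),s["finger_gap"],s["tool_pos"],s["wrist_force"])
Rt,Z,X=frame(54); c=np.array([.551,-.3985,.067]); g=c+.015*Z
F=Rt@np.diag([1,-1,-1]); 
for M in(Rt,F): print(g+.12*Z,g); go(g+.12*Z,M)
for n in("side","top"):
    f=robot.grab_frame(n); cv2.imwrite(f"pics/e_{n}.png",f["image"])
```

```text
[-0.619  0.308 -0.246  1.732  0.083  1.11  -0.907] 0.04260861916386231 [0.4276253  0.39102815 0.25148176] [ 0.92575453  1.04827822 -0.26359013]
[ 0.50548613 -0.46114447  0.17758553] [ 0.5459429  -0.4054605   0.07928728]
 shift cm [  7.79 -85.22  -7.39] |85.9| turn [ 16.2 -32.5  53.2] |64.4|
[ 0.50548613 -0.46114447  0.17758553] [ 0.5459429  -0.4054605   0.07928728]
 shift cm [  7.79 -85.22  -7.39] |85.9| turn [  38.3   19.2 -120.4] |127.8|
```

Request:
jog_arm:
  series: [-0.2,0.8,-5,2,2.5,1.3,-8,-0.2,1.7,-10.4,2,5,2.5,-16,-0.2,2.5,-15.6,2,7.5,3.8,-24,-0.2,3.4,-20.8,2,10,5,-32,-0.2,4.2,-26,2,12.6,6.3,-39.7]

```text
clock: 11.35
tool_pos: [0.4698, 0.1293, 0.2696]
tcp_rot: [1.852, 1.034, -1.703]
wrist_force: [0.6, -0.9, 0.4]
finger_gap: 0.0509
```

Request:
jog_arm:
  series: [-0.2,0.7,-5.6,0,2.5,1.3,-8,-0.2,1.4,-11.2,0,5,2.5,-16,-0.2,2.1,-16.8,0,7.5,3.8,-24,-0.2,2.8,-22.4,0,10,5,-32,-0.2,3.5,-28,0,12.9,6.5,-40.5]

```text
clock: 11.98
tool_pos: [0.5048, -0.1505, 0.2696]
tcp_rot: [-2.165, -0.574, 1.874]
wrist_force: [0.9, -0.6, 0.3]
finger_gap: 0.0515
```

Run:
```python
from h import *
s=robot.sense(); print(s["joints"].round(3),s["finger_gap"],s["tool_pos"],s["wrist_force"])
Rt,Z,X=frame(54); c=np.array([.551,-.3985,.067]); g=c+.015*Z
F=Rt@np.diag([1,-1,-1]); go(g+.12*Z,F)
```

```text
[ 0.223  0.258  0.291  1.841 -0.549  1.233 -0.705] 0.05150062628835421 [ 0.50481919 -0.15051059  0.26957605] [ 0.85985568 -0.61981758  0.31220252]
 shift cm [  0.07 -31.06  -9.2 ] |32.4| turn [ 12.7   6.3 -40. ] |42.4|
```

Request:
jog_arm:
  series: [-0.2,0,-5.5,0,2.5,1.3,-8,-0.2,0,-11.5,0,5,2.5,-16,-0.2,0,-17.5,0,7.5,3.8,-24,-0.2,0,-23.5,-1,10,5,-32,-0.2,0,-29,-4,12.7,6.3,-40]

```text
clock: 12.6
tool_pos: [0.5052, -0.4416, 0.2304]
tcp_rot: [-1.784, 0.016, 1.447]
wrist_force: [0.6, -0.2, 1.0]
finger_gap: 0.0512
```

Request:
jog_arm:
  series: [-0.2,0,-2,-3,0,0,0,-0.2,0,-2,-5,0,0,0]

```text
clock: 12.85
tool_pos: [0.5036, -0.4599, 0.1769]
tcp_rot: [-1.779, 0.015, 1.452]
wrist_force: [0.9, 1.8, -0.4]
finger_gap: 0.0513
```

Run:
```python
from h import *
s=robot.sense(); print(s["joints"].round(3),s["finger_gap"],s["tool_pos"],s["wrist_force"])
Rt,Z,X=frame(54); c=np.array([.551,-.3985,.067]); g=c+.015*Z
F=Rt@np.diag([1,-1,-1]); go(g+.06*Z,F,"mid");go(g,F)
```

```text
[ 0.63   0.678  0.466  1.528 -0.852  1.398 -0.821] 0.05129352608613279 [ 0.50362235 -0.45989466  0.17686396] [ 0.86445699  1.79463977 -0.37254441]
mid shift cm [ 2.21  2.66 -4.84] |6.0| turn [-0.  -0.1 -0.1] |0.1|
 shift cm [ 4.23  5.44 -9.76] |11.9| turn [-0.  -0.1 -0.1] |0.1|
```

Request:
jog_arm:
  series: [-0.2,1,1.2,-2.2,0,0,0,-0.2,2.1,2.6,-4.7,0,0,0,-0.2,3.2,4,-7.2,0,0,0,-0.2,4.2,5.4,-9.7,0,0,0,-0.2,4.2,5.4,-9.7,0,0,0]

```text
clock: 13.48
tool_pos: [0.548, -0.4001, 0.0811]
tcp_rot: [-1.778, 0.005, 1.455]
wrist_force: [-1.2, 0.3, -0.3]
finger_gap: 0.0513
```

Request:
jog_arm:
  series: [0.3,0,0,0,0,0,0,0.6,0,0,0,0,0,0,1,0,0,0,0,0,0,1,0,0,0,0,0,0,1,0,0,0,0,0,0]
  force: 40

```text
clock: 14.1
tool_pos: [0.5462, -0.4065, 0.0831]
tcp_rot: [-1.784, 0.015, 1.451]
wrist_force: [-3.1, -3.7, 5.8]
finger_gap: 0.0076
```

Run:
```python
from h import *
s=robot.sense(); print(s["joints"].round(3),s["finger_gap"],s["tool_pos"],s["wrist_force"])
Rt,Z,X=frame(54); c=np.array([.551,-.3985,.067]); g=c+.015*Z
F=Rt@np.diag([1,-1,-1]); go(g,F)
```

```text
[ 0.565  0.752  0.408  1.629 -0.939  1.218 -0.766] 0.007623426328256057 [ 0.54624167 -0.40653594  0.08307536] [-3.12226128 -3.69005849  5.82398435]
 shift cm [-0.03  0.11 -0.38] |0.4| turn [ 0.2  0.  -0.1] |0.2|
```

Request:
jog_arm:
  series: [1,-0.4,-0.5,0.9,0,0,0,1,-1.2,-1.7,2.9,0,0,0,1,-2.4,-3.2,5.7,0,0,0,1,-3.7,-5.1,9,0,0,0,1,-4.2,-5.4,13,0,0,0]

```text
clock: 14.72
tool_pos: [0.5025, -0.461, 0.2137]
tcp_rot: [-1.78, 0.017, 1.451]
wrist_force: [-0.1, -0.3, -0.8]
finger_gap: 0.008
```

Run:
```python
from h import *
s=robot.sense(); print(s["joints"].round(3),s["finger_gap"],s["tool_pos"],s["wrist_force"])
go([.571,.195,.26],frame(-3,0)[0],"slot");go([.571,.195,.26],frame(177,0)[0],"flip")
```

```text
[ 0.627  0.642  0.476  1.499 -0.832  1.443 -0.863] 0.007955841818237481 [ 0.50248883 -0.46100148  0.21368025] [-0.112371  -0.3196825 -0.8028873]
slot shift cm [ 6.85 65.6   4.63] |66.1| turn [-38.2 -18.3 118.5] |125.8|
flip shift cm [ 6.85 65.6   4.63] |66.1| turn [-15.7  32.8 -55.2] |66.1|
```

Request:
jog_arm:
  series: [1,0,3,2,-2.5,-1.2,7.9,1,0,7,4,-5,-2.4,15.8,1,0,11.5,5.6,-7.6,-3.7,23.7,1,0,16,5.6,-10.2,-4.9,31.6,1,0,21,5.6,-12.7,-6.1,39.5]

```text
clock: 15.35
tool_pos: [0.5043, -0.2484, 0.2697]
tcp_rot: [-2.167, -0.568, 1.877]
wrist_force: [0.6, 0.2, -1.6]
finger_gap: 0.0076
```

Request:
jog_arm:
  series: [1,-0.7,5,0,-2.5,-1.2,7.9,1,-1.4,10,0,-5,-2.4,15.8,1,-2,15,0,-7.6,-3.7,23.7,1,-2.5,20,0,-10.2,-4.9,31.6,1,-2.5,25,0,-12.7,-6.1,39.5]

```text
clock: 15.98
tool_pos: [0.4792, 0.0019, 0.2696]
tcp_rot: [1.865, 1.019, -1.719]
wrist_force: [1.6, 0.2, -1.1]
finger_gap: 0.0077
```

Request:
jog_arm:
  series: [1,0,4,0,-2.5,-1.2,7.9,1,1,8,0,-5,-2.4,15.8,1,2.4,11.5,0,-7.6,-3.7,23.7,1,4,14.5,0,-10.2,-4.9,31.6,1,5.5,17,0,-12.7,-6.1,39.5]

```text
clock: 16.6
tool_pos: [0.5352, 0.1718, 0.2695]
tcp_rot: [1.24, 1.188, -1.244]
wrist_force: [0.5, -0.6, -2.1]
finger_gap: 0.0072
```

Run:
```python
from h import *
s=robot.sense(); print(s["joints"].round(3),s["finger_gap"],s["tool_pos"],s["wrist_force"])
go([.571,.195,.15],frame(-3,0)[0],"slot")
```

```text
[-0.317  0.256 -0.085  1.753  0.024  1.135 -0.454] 0.007205125163852303 [0.53519572 0.17180644 0.26945004] [ 0.46343063 -0.57120452 -2.06390101]
slot shift cm [  3.58   2.32 -11.95] |12.7| turn [ 0.1 -0.1 -0.4] |0.4|
```

Request:
jog_arm:
  series: [1,1.8,1.2,0,0,0,0,1,3.6,2.3,-1,0,0,0,1,3.6,2.3,-5,0,0,0,1,3.6,2.3,-9,0,0,0,1,3.6,2.3,-12,0,0,0]

```text
clock: 17.23
tool_pos: [0.5705, 0.193, 0.1475]
tcp_rot: [1.243, 1.187, -1.25]
wrist_force: [0.7, -0.5, -1.6]
finger_gap: 0.0075
```

Request:
jog_arm:
  series: [1,0,0,0,0,0,0,1,0,0,0,0,0,0]

```text
clock: 17.48
tool_pos: [0.5719, 0.1942, 0.1501]
tcp_rot: [1.246, 1.187, -1.246]
wrist_force: [-0.1, -0.6, -0.7]
finger_gap: 0.0078
```

Run:
```python
from h import *
s=robot.sense(); print(s["finger_gap"],s["tool_pos"],s["wrist_force"])
go([.571,.195,.08],frame(-3,0)[0],"rack")
ims=[]
for n,x0,y0 in(("top",150,130),("side",205,110)):
    f=robot.grab_frame(n); ims.append(cv2.resize(f["image"][y0:y0+100,x0:x0+100],None,fx=4,fy=4,interpolation=cv2.INTER_CUBIC))
cv2.imwrite("pics/f.png",np.hstack(ims))
```

```text
0.007774386566256622 [0.57188897 0.19418701 0.15012023] [-0.06561797 -0.58048573 -0.70109051]
rack shift cm [-0.09  0.08 -7.01] |7.0| turn [-0.  -0.  -0.2] |0.2|
```

View pics/f.png

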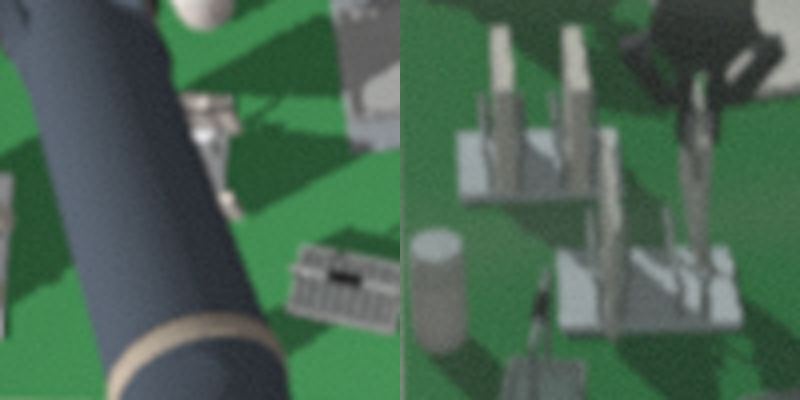

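Run:
```python
from h import *
for z in(.07,.077,.085): print(z,pl("side",(205+303/4,110+262/4),z),pl("side",(205+297/4,110+80/4),z+.11))
for p in((300,213),(337,213)): print(pl("s1",p,.054))
```

```text
0.07 [0.57744473 0.14552831 0.07      ] [0.58088478 0.24343221 0.18      ]
0.077 [0.57568864 0.13644989 0.077     ] [0.57883164 0.23205131 0.187     ]
0.085 [0.57368169 0.12607455 0.085     ] [0.57648521 0.21904456 0.195     ]
[0.56048845 0.24432809 0.054     ]
[0.58849059 0.24220535 0.054     ]
```

Request:
jog_arm:
  series: [1,-0.2,0.1,-0.8,0,0,0,1,-0.2,0.1,-1.8,0,0,0,1,-0.2,0.1,-2.8,0,0,0,1,-0.2,0.1,-3.6,0,0,0,1,-0.2,0.1,-4,0,0,0]

```text
clock: 18.2
tool_pos: [0.5691, 0.1951, 0.1077]
tcp_rot: [1.243, 1.188, -1.247]
wrist_force: [0.1, 0.8, -1.2]
finger_gap: 0.0072
```

Request:
jog_arm:
  series: [1,0,0,-0.5,0,0,0,1,0,0,-1,0,0,0,1,0,0,-1.4,0,0,0,1,0,0,-1.4,0,0,0]

```text
clock: 18.7
tool_pos: [0.5689, 0.1951, 0.0939]
tcp_rot: [1.244, 1.188, -1.247]
wrist_force: [1.7, 0.5, -3.5]
finger_gap: 0.0075
```

Request:
jog_arm:
  series: [1,0,0,-0.3,0,0,0,1,0,0,-0.6,0,0,0,1,0,0,-0.8,0,0,0,1,0,0,-0.8,0,0,0]

```text
clock: 19.2
tool_pos: [0.5689, 0.1952, 0.0861]
tcp_rot: [1.244, 1.188, -1.247]
wrist_force: [2.1, 0.5, -2.5]
finger_gap: 0.0077
```

Request:
jog_arm:
  series: [1,0,0,-0.15,0,0,0,1,0,0,-0.3,0,0,0,1,0,0,-0.3,0,0,0]

```text
clock: 19.58
tool_pos: [0.569, 0.1951, 0.0836]
tcp_rot: [1.244, 1.188, -1.247]
wrist_force: [2.2, -1.7, 1.7]
finger_gap: 0.0073
```

Request:
jog_arm:
  series: [1,0,0,-0.15,0,0,0,1,0,0,-0.3,0,0,0,1,0,0,-0.3,0,0,0]

```text
clock: 19.95
tool_pos: [0.5694, 0.1946, 0.0831]
tcp_rot: [1.245, 1.187, -1.247]
wrist_force: [-2.5, -5.3, 17.7]
finger_gap: 0.0074
```

Request:
jog_arm:
  series: [1,0,0,0.2,0,0,0,0.5,0,0,0.3,0,0,0,0.1,0,0,0.3,0,0,0,0,0,0,0.3,0,0,0,0,0,0,0.3,0,0,0]

```text
clock: 20.58
tool_pos: [0.5685, 0.1952, 0.0829]
tcp_rot: [1.243, 1.189, -1.248]
wrist_force: [-0.6, 1.0, 0.6]
finger_gap: 0.043
```

Request:
jog_arm:
  series: [0,0,0,1,0,0,0,0,0,0,3,0,0,0,0,0,0,7,0,0,0,0,0,0,11,0,0,0,0,0,0,15,0,0,0]

```text
clock: 21.2
tool_pos: [0.5687, 0.1952, 0.2354]
tcp_rot: [1.244, 1.188, -1.246]
wrist_force: [0.7, 0.4, -0.2]
finger_gap: 0.0432
```

Request:
jog_arm:
  series: [0,-3,-3,2,0,0,0,0,-6,-7,2,0,0,0,0,-9,-11,2,0,0,0,0,-11.5,-14,2,0,0,0,0,-13.5,-16.5,2,0,0,0]

```text
clock: 21.82
tool_pos: [0.4327, 0.0289, 0.2541]
tcp_rot: [1.245, 1.187, -1.247]
wrist_force: [-0.1, 0.0, 0.0]
finger_gap: 0.0428
```

Run:
```python
from h import *
s=robot.sense(); print(s["joints"].round(3),s["finger_gap"],s["tool_pos"],s["wrist_force"])
go([.436,.0305,.106],frame(-9.5,0)[0],"carrier")
ims=[]
for n,x0,y0 in(("top",115,100),("side",205,110)):
    f=robot.grab_frame(n); cv2.imwrite(f"pics/g_{n}.png",f["image"]); ims.append(cv2.resize(f["image"][y0:y0+140,x0:x0+140],None,fx=2.85,fy=2.85,interpolation=cv2.INTER_CUBIC))
cv2.imwrite("pics/g.png",np.hstack(ims))
```

```text
[-0.144  0.049 -0.02   2.04   0.     1.055 -0.214] 0.04284683388961083 [0.43265188 0.02892213 0.25406935] [-0.09119098  0.02616588  0.00441531]
carrier shift cm [  0.33   0.16 -14.81] |14.8| turn [-0.  -0.1 -6.7] |6.7|
```

View pics/g.png

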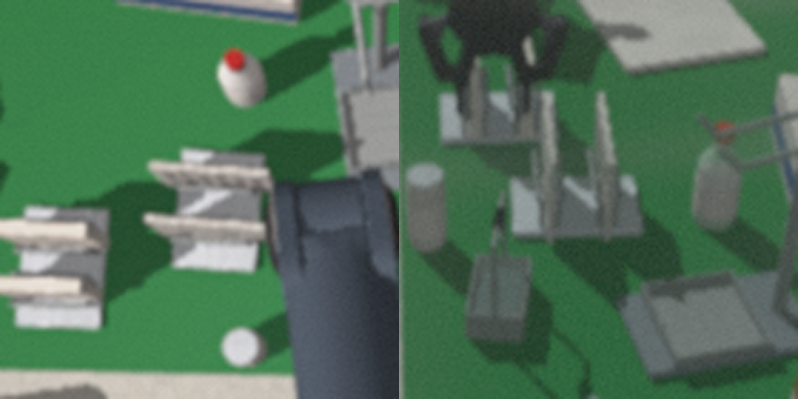

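Request:
jog_arm:
  series: [0,0.3,0.2,-2,0,0,-3,0,0.3,0.2,-5.5,0,0,-6.7,0,0.3,0.2,-9,0,0,-6.7,0,0.3,0.2,-12.5,0,0,-6.7,0,0.3,0.2,-14.8,0,0,-6.7]

```text
clock: 22.55
tool_pos: [0.4369, 0.033, 0.1043]
tcp_rot: [1.328, 1.13, -1.332]
wrist_force: [-0.5, -1.1, 0.8]
finger_gap: 0.0428
```

Request:
jog_arm:
  series: [0,0,0,0,0,0,0,0.5,0,0,0,0,0,0,1,0,0,0,0,0,0,1,0,0,0,0,0,0,1,0,0,0,0,0,0]
  force: 50

```text
clock: 23.18
tool_pos: [0.4375, 0.0325, 0.1064]
tcp_rot: [1.33, 1.128, -1.33]
wrist_force: [-1.3, -0.2, 6.3]
finger_gap: 0.0091
```

Run:
```python
from h import *
s=robot.sense(); print(s["joints"].round(3),s["finger_gap"],s["tool_pos"],s["wrist_force"],s["moment"])
go([.436,.0305,.106],frame(-9.5,0)[0],"carrier")
```

```text
[-0.153  0.258 -0.019  2.197  0.006  0.687 -0.342] 0.009072614186649097 [0.43754803 0.03245295 0.1064495 ] [-1.31224275 -0.15611661  6.28426443] [ 0.01854288  0.26339889 -0.01528571]
carrier shift cm [-0.15 -0.2  -0.04] |0.3| turn [-0.1 -0.1 -0. ] |0.1|
```

Request:
jog_arm:
  series: [1,0,0,0.5,0,0,0,1,0,0,2,0,0,0,1,0,0,4,0,0,0,1,0,0,5,0,0,0,1,0,0,5,0,0,0]

```text
clock: 23.8
tool_pos: [0.437, 0.0323, 0.1557]
tcp_rot: [1.33, 1.128, -1.331]
wrist_force: [0.7, 0.5, -3.0]
finger_gap: 0.009
```

Run:
```python
from h import *
s=robot.sense(); print(s["finger_gap"],s["tool_pos"],s["wrist_force"],s["moment"])
for n in("top","side"):
    f=robot.grab_frame(n); cv2.imwrite(f"pics/h_{n}.png",f["image"]); im=f["image"].astype(int)
    # gray (non-green) pixels of carrier below gripper; black gripper excluded
    b,g,r=im[...,0],im[...,1],im[...,2]
    if n=="side":
        m=((abs(g-r)<25)&(g>60)).astype(np.uint8); m[:170]=0;m[260:]=0;m[:,:215]=0;m[:,280:]=0
        k,l,st,c=cv2.connectedComponentsWithStats(m)
        for i in range(1,k):
            if st[i,4]>30: print(st[i],c[i].round(1))
```

```text
0.008998908264968419 [0.43704225 0.03225509 0.15572549] [ 0.67777114  0.45801461 -3.02733714] [ 0.008864   -0.04626823  0.03082076]
[215 170   8  33 198] [217.9 185.1]
[ 227  170   53   49 1587] [251.2 189.4]
[258 250  22  10 121] [271.  255.7]
```

Run:
```python
from h import *
S=np.array([.654,-.0145]); h=np.array([np.cos(np.radians(7)),np.sin(np.radians(7))]); off=.0195
for l,dd,z in(("pre",-.10,.27),("over",0,.27),("seat",0,.220)): go([*(S+dd*h),z],frame(7,0)[0],l)
```

```text
pre shift cm [11.85 -5.88 11.52] |17.5| turn [ 0.  -0.2 16.5] |16.5|
over shift cm [21.77 -4.66 11.52] |25.1| turn [ 0.  -0.2 16.5] |16.5|
seat shift cm [21.77 -4.66  6.52] |23.2| turn [ 0.  -0.2 16.5] |16.5|
```

Request:
jog_arm:
  series: [1,0,0,2.5,0,0,2,1,1,-0.5,6,0,0,5,1,4,-2,9.5,0,0,9,1,7,-3.5,11.5,0,0,13,1,9,-5,11.5,0,0,16.5]

```text
clock: 24.52
tool_pos: [0.5287, -0.0182, 0.2712]
tcp_rot: [1.116, 1.266, -1.117]
wrist_force: [-0.4, -0.1, -3.0]
finger_gap: 0.0092
```

Request:
jog_arm:
  series: [1,1,-0.4,0,0,0,0,1,2,-0.7,0,0,0,0,1,2.8,-0.9,0,0,0,0,1,2.8,-0.9,0,0,0,0,1,2.8,-0.9,0,0,0,0]

```text
clock: 25.15
tool_pos: [0.5543, -0.0264, 0.2702]
tcp_rot: [1.116, 1.267, -1.121]
wrist_force: [0.4, 0.2, -2.6]
finger_gap: 0.0094
```

Run:
```python
from h import *
s=robot.sense(); print(s["finger_gap"],s["tool_pos"],s["wrist_force"],s["moment"],s["joints"].round(2))
S=np.array([.654,-.0145]); h=np.array([np.cos(np.radians(7)),np.sin(np.radians(7))])
for l,dd,z in(("pre",-.10,.27),("over",0,.27)): go([*(S+dd*h),z],frame(7,0)[0],l)
old=cv2.imread("pics/h_side.png")
f=robot.grab_frame("side"); cv2.imwrite("pics/i_side.png",f["image"]); t=robot.grab_frame("top"); cv2.imwrite("pics/i_top.png",t["image"])
# carrier box bottom corners in side view: gray/green edge profile under gripper
def proj(P):
    q=np.linalg.inv(f["T"])@np.r_[P,1]; u=f["mtx"]@q[:3]; return (u[:2]/u[2]).round(1)
p=s["tool_pos"]; print("bar",proj(p+[0,0,.019]),"box bottom near",proj(p+[0,-.048,.019-.125]),"box top near",proj(p+[0,-.048,.019-.089]))
g=f["image"]; u,v=proj(p+[0,-.048,.019-.107]).astype(int)
print("row",v,u); print([tuple(int(a) for a in g[v,x]) for x in range(u-22,u+23,2)])
print([tuple(int(a) for a in g[y,u]) for y in range(v-20,v+24,2)])
```

```text
0.009350113065096342 [ 0.55434937 -0.02638375  0.2702101 ] [ 0.42549833  0.19571328 -2.59955546] [ 0.01418681  0.02340651 -0.00628934] [-0.05  0.24  0.02  1.77 -0.01  1.13  0.1 ]
pre shift cm [ 0.04 -0.03 -0.02] |0.1| turn [ 0.  -0.2 -0.1] |0.2|
over shift cm [ 9.97  1.19 -0.02] |10.0| turn [ 0.  -0.2 -0.1] |0.2|
bar [286.5 148.6] box bottom near [286.3 197.6] box top near [287.2 187.1]
row 192 286
[(88, 91, 79), (88, 93, 79), (90, 93, 81), (85, 90, 76), (82, 92, 76), (85, 93, 80), (88, 93, 83), (88, 93, 84), (75, 78, 71), (74, 79, 71), (74, 75, 68), (78, 80, 71), (76, 79, 70), (78, 80, 71), (73, 79, 70), (71, 75, 68), (79, 83, 75), (73, 78, 70), (61, 79, 54), (66, 103, 51), (65, 107, 53), (68, 107, 51), (67, 106, 55)]
[(91, 99, 83), (99, 105, 89), (94, 100, 83), (99, 105, 88), (100, 103, 88), (97, 102, 86), (95, 97, 84), (95, 99, 85), (92, 95, 86), (76, 80, 71), (78, 80, 71), (78, 83, 75), (71, 75, 68), (67, 79, 62), (49, 69, 40), (45, 68, 38), (49, 80, 39), (63, 101, 49), (69, 107, 53), (62, 102, 48), (74, 99, 60), (110, 111, 96)]
```

Request:
jog_arm:
  series: [1,2,0.2,0,0,0,0,1,4.5,0.5,0,0,0,0,1,7,0.8,0,0,0,0,1,9,1.1,0,0,0,0,1,10,1.2,0,0,0,0]

```text
clock: 25.88
tool_pos: [0.6553, -0.0143, 0.27]
tcp_rot: [1.116, 1.267, -1.12]
wrist_force: [-0.2, 0.3, -2.0]
finger_gap: 0.0094
```

Request:
jog_arm:
  series: [1,0,0,0,0,0,0,1,0,0,-1,0,0,0,1,0,0,-2.2,0,0,0,1,0,0,-3,0,0,0,1,0,0,-3,0,0,0]

```text
clock: 26.5
tool_pos: [0.654, -0.0148, 0.2391]
tcp_rot: [1.116, 1.268, -1.122]
wrist_force: [0.7, -0.0, -2.3]
finger_gap: 0.0091
```

Run:
```python
from h import *
s=robot.sense(); print(s["finger_gap"],s["tool_pos"],s["wrist_force"],s["moment"])
go([.654,-.0145,.22],frame(7,0)[0],"seat")
```

```text
0.009079253452093795 [ 0.65398983 -0.01482292  0.23905462] [ 0.73048945 -0.04697352 -2.29263347] [0.01300257 0.01577889 0.002894  ]
seat shift cm [ 0.    0.03 -1.91] |1.9| turn [ 0.  -0.3 -0. ] |0.3|
```

Request:
jog_arm:
  series: [1,0,0,-0.5,0,0,0,1,0,0,-1,0,0,0,1,0,0,-1.4,0,0,0,1,0,0,-1.4,0,0,0]

```text
clock: 27.0
tool_pos: [0.6545, -0.0148, 0.2258]
tcp_rot: [1.116, 1.267, -1.121]
wrist_force: [-0.7, -0.1, -1.2]
finger_gap: 0.0091
```

Request:
jog_arm:
  series: [1,0,0,-0.2,0,0,0,1,0,0,-0.4,0,0,0,1,0,0,-0.4,0,0,0]

```text
clock: 27.38
tool_pos: [0.6547, -0.0148, 0.2221]
tcp_rot: [1.117, 1.267, -1.121]
wrist_force: [0.3, -0.1, -2.1]
finger_gap: 0.0091
```

Request:
jog_arm:
  series: [1,0,0,-0.1,0,0,0,1,0,0,-0.2,0,0,0,1,0,0,-0.2,0,0,0]

```text
clock: 27.75
tool_pos: [0.655, -0.0148, 0.2208]
tcp_rot: [1.117, 1.266, -1.12]
wrist_force: [-1.1, -0.2, 1.0]
finger_gap: 0.0093
```

Request:
jog_arm:
  series: [1,0,0,-0.1,0,0,0,1,0,0,-0.2,0,0,0,1,0,0,-0.2,0,0,0]

```text
clock: 28.12
tool_pos: [0.6551, -0.0148, 0.2205]
tcp_rot: [1.118, 1.265, -1.12]
wrist_force: [-3.6, 0.3, 8.0]
finger_gap: 0.0093
```

Request:
jog_arm:
  series: [1,0,0,0.2,0,0,0,0.8,0,0,0.2,0,0,0,0.6,0,0,0.2,0,0,0,0.4,0,0,0.2,0,0,0,0.2,0,0,0.2,0,0,0]

```text
clock: 28.75
tool_pos: [0.6547, -0.0148, 0.2199]
tcp_rot: [1.117, 1.267, -1.121]
wrist_force: [-0.4, -0.4, -0.3]
finger_gap: 0.0343
```

Run:
```python
from h import *
s=robot.sense(); print(s["finger_gap"],s["tool_pos"],s["wrist_force"])
f=robot.grab_frame("side"); g=f["image"]; cv2.imwrite("pics/j_side.png",g)
def proj(P):
    q=np.linalg.inv(f["T"])@np.r_[P,1]; u=f["mtx"]@q[:3]; return (u[:2]/u[2]).round(1)
b=np.array([.654,-.0145,.239]); y=np.array([-np.sin(np.radians(7)),np.cos(np.radians(7)),0])
e=b-.048*y; pt,pb=proj(e-[0,0,.089]),proj(e-[0,0,.125]); print("near face top/bottom",pt,pb)
u,v=((pt+pb)/2).astype(int)
print([int(x) for x in g[v,u-20:u+21].max(1)],"\n",[int(g[v,x,1])-int(g[v,x,2]) for x in range(u-20,u+21)])
print([(yy,int(g[yy,u,1]),int(g[yy,u,2])) for yy in range(v-14,v+18,2)])
```

```text
0.03431317290626565 [ 0.65470156 -0.01478749  0.21990236] [-0.40138097 -0.3799972  -0.29162959]
near face top/bottom [323.3 196.7] [321.8 206.5]
[71, 82, 98, 106, 106, 107, 107, 102, 99, 93, 93, 96, 85, 81, 82, 78, 84, 85, 82, 87, 79, 82, 80, 85, 81, 85, 81, 81, 85, 83, 85, 81, 77, 81, 73, 82, 86, 87, 84, 82, 83] 
 [31, 36, 46, 54, 55, 51, 50, 36, 19, 6, 9, 9, 9, 8, 7, 7, 7, 10, 9, 8, 8, 10, 6, 8, 7, 8, 6, 6, 12, 7, 8, 6, 17, 27, 24, 22, 16, 12, 9, 7, 8]
[(187, 102, 86), (189, 107, 91), (191, 102, 90), (193, 100, 87), (195, 106, 92), (197, 97, 91), (199, 86, 81), (201, 79, 71), (203, 86, 79), (205, 85, 74), (207, 93, 85), (209, 95, 85), (211, 116, 106), (213, 122, 113), (215, 125, 116), (217, 126, 118)]
```

Request:
jog_arm:
  series: [0,0,0,0,0,0,0,0,0,0,1,0,0,0,0,0,0,3,0,0,0,0,0,0,6,0,0,0,0,0,0,10,0,0,0]

```text
clock: 29.42
tool_pos: [0.6544, -0.0148, 0.3212]
tcp_rot: [1.116, 1.268, -1.122]
wrist_force: [1.3, 0.2, 0.2]
finger_gap: 0.0424
```

Request:
jog_arm:
  series: [0,-4,0,1,0,0,0,0,-9,0,1,0,0,0,0,-14,0,1,0,0,0,0,-18,0,1,0,0,0,0,-18,0,1,0,0,0]

```text
clock: 30.05
tool_pos: [0.4728, -0.0149, 0.3317]
tcp_rot: [1.118, 1.265, -1.119]
wrist_force: [1.0, -0.3, 0.9]
finger_gap: 0.0427
```

Request:
jog_arm:
  series: [0,0,0,0,0,0,0,0,0,0,0,0,0,0,0,0,0,0,0,0,0,0,0,0,0,0,0,0,0,0,0,0,0,0,0]

```text
clock: 30.68
tool_pos: [0.4749, -0.0148, 0.3301]
tcp_rot: [1.117, 1.267, -1.121]
wrist_force: [0.3, -0.3, -0.3]
finger_gap: 0.0427
```

Run:
```python
from h import *
s=robot.sense(); print(s["finger_gap"],s["tool_pos"],s["wrist_force"])
F=[robot.grab_frame(n) for n in("side","side","top")]; f=F[0]; cv2.imwrite("pics/k_side.png",f["image"]);cv2.imwrite("pics/k_top.png",F[2]["image"])
print("frame diff",cv2.absdiff(F[0]["image"],F[1]["image"])[100:230,280:360].mean())
def chk(g,u,v,tag):
    print(tag,[int(g[v,x,1])-int(g[v,x,2]) for x in range(u-18,u+19)])
chk(f["image"],322,201,"near face row")
im=f["image"].astype(int)[125:200,270:345]
m=(im.max(2)<55).astype(np.uint8); k,l,st,c=cv2.connectedComponentsWithStats(m)
print([(st[i].tolist(),c[i].round(1).tolist()) for i in range(1,k) if st[i,4]>5])
def proj(f,P):
    q=np.linalg.inv(f["T"])@np.r_[P,1]; u=f["mtx"]@q[:3]; return (u[:2]/u[2]).round(1)
print("sleeve expected",proj(f,[.654,-.0145,.239])-[270,125], proj(F[2],[.654,-.0145,.239]))
# bystanders and rack tiles: change against the first pictures (gripper-free parts)
for n,fr in(("side",F[0]),("top",F[2])):
    for nm,P in dict(jar=None,strips=[.363,.153,.05],oldthin=[.505,.197,.12],oldthick=[.493,.391,.12]).items():
        if P is None: continue
        u,v=proj(fr,P).astype(int); a=d[n]["image"][v-14:v+15,u-14:u+15]; b=fr["image"][v-10:v+11,u-10:u+11]
        r=cv2.matchTemplate(a,b,cv2.TM_CCOEFF_NORMED); _,mx,_,loc=cv2.minMaxLoc(r); print(n,nm,round(mx,2),np.array(loc)-4)
```

```text
0.04272652868839949 [ 0.47489919 -0.01477877  0.33008118] [ 0.26697452 -0.34898503 -0.34482678]
frame diff 2.354807692307692
near face row [47, 50, 51, 52, 41, 26, 11, 10, 9, 9, 8, 9, 6, 7, 7, 5, 9, 5, 11, 8, 8, 7, 6, 5, 9, 8, 9, 9, 7, 12, 17, 23, 26, 20, 19, 8, 7]
[]
sleeve expected [51.2 35.2] [251.4 125. ]
side strips 0.99 [0 0]
side oldthin 0.78 [0 0]
side oldthick 0.86 [-2 -3]
top strips 1.0 [0 0]
top oldthin 0.53 [-3  0]
top oldthick 0.99 [0 0]
```

Run:
```python
from h import *
for n,(u,v) in(("side",(321,160)),("top",(251,125))):
    g=cv2.imread(f"pics/k_{n}.png").max(2)[v-9:v+10,u-9:u+10]; g=cv2.GaussianBlur(g,(3,3),0)
    ys,xs=np.where(g<=np.percentile(g,8)); print(n,"dark blob offset px",(xs.mean()-9).round(1),(ys.mean()-9).round(1),g.min())
robot.close_job()
```

```text
side dark blob offset px -0.1 -0.5 79
top dark blob offset px 1.1 -0.4 40
the job is handed in; nothing more can be done
```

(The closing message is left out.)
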